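# Swing the turn buttons off a picture frame's backing

## Robot

A 6-joint arm with a two-finger parallel gripper is mounted at the origin on the work surface; the furniture and walls round the work are solid. World frame = base frame: x ahead of the robot, y to its left, z up, the work surface at z = 0. Lengths are in m, angles in rad, forces in N, time in s.
With the tool pointing down it reaches from about 0.425 to 0.95 m from the base axis. Payload 3.5 kg.
Tool frame: the origin (TCP) lies between the finger pads; the fingertips stand ctrl.tip_extent ahead of it and the grasp point (between the pads) lies 5 mm behind it (ctrl.tip_extent is the distance from the TCP to the fingertips, in m); z points along the fingers, y is the direction in which the jaws open and shut (so a half turn about z gives the same grasp; the last joint's range is limited). The gripper opens to 85 mm and grips with 20 to 120 N. Pads are 22 mm wide; open, the fingers measure 114 mm over their backs; the gripper's body (76 mm by 85 mm) begins 54 mm behind the grasp point. The pads swing forward as they close: fully open they stand 13 mm farther back than shut.
Start: joints at [0.97, 0.286, 1.577, -0, 1.279, -0.15], TCP at [0.294, 0.608, 0.245] pointing down, gripper open.
Joint ranges: [-2.77, 2.77], [-0.9, 2.22], [0.21, 2.48], [-1.53, 4.67], [0.24, 2.81], [-2.84, 2.84]. Speed limits (rad/s): [2.79, 2.79, 3.14, 3.14, 3.14, 3.14].

## Interface

Orientations are given as a rotation vector (axis times angle).
In Python, from rig import ctrl gives the robot as it stands.
- The arm moves only by the tool carry_out, never from a script. Its argument "plan" is one flat list of numbers, 7 for each row, row after row: the shift along the tool's x, y, z in mm, then the turn, a rotation vector about the tool's x, y, z in degrees, then the opening, from -1 (shut) to 1 (fully open). In form: [tx, ty, tz, rx, ry, rz, grip, tx, ty, tz, rx, ry, rz, grip, ...]. A call has 1 to 10 rows; each row is the pose to reach, as a shift and turn from the pose commanded when the call began, along the tool's axes at that moment; what a row does not reach only later rows make up. A row lasts 1/10 s, in which the tool goes at most 50 mm and 8.59 degrees, less where a joint would pass 70% of its speed; a pose out of reach is approached as far as the arm can. A call with a gripper value outside its range is refused whole. The fingers move at their own pace and stop on an object; the grip force is fixed at half the most. Time passes only in rows, so rows that repeat a pose let the fingers close. It gives the time, the measured TCP pose, the force and the opening at its end, in the units of the state.
- ctrl.sense(): the state, without advancing time (a new reading comes with each control period).
- ctrl.snapshot(name): name is "side" or "top"; returns the picture (384x512x3 uint8, red, green, blue); there is no depth.
- ctrl.get_calibration(name): a dict with "camera_matrix" (3x3 intrinsics, pixels), "eye" and "rotation" of the camera in the world. Camera axes: x right, y up, looking along -z (the intrinsics and any distortion apply to the point x, -y, -z); pixel columns grow to the right and rows downward; lengths in m; the calibration is good to about 2 mm. A picture is of the moment at which its call begins. get_calibration takes no time and is no camera call.
- ctrl.close_job(): hands the job in, once; it reports no verdict.
The state is a dict: "time_s": time; "joint_pos": joint angles; "joint_vel": joint speeds; "joint_torque": joint torques, N m; "tcp_pos": TCP position; "tool_rot": TCP orientation; "force": force on the tool from outside, world axes, zero at the start; "ft_torque": the same for the moment, N m; "width": opening from 0.0 (shut) to 1.0 (fully open).
Only numpy, scipy, OpenCV 4.12 (cv2) and the standard library are available. Lean on these libraries where they do the work, as an engineer would, in place of code of your own. Each camera call takes 0.05 s, during which the arm holds its last target.

## Task

The picture frame lies face down and its backing board is held in by six brass turn buttons. Run a fingertip along the inner edges of the frame so that all six buttons swing aside, clear of the board, which could then be lifted out. Do not press hard on the board, there is glass under it, and leave the frame, the board and the tools nearby where they lie: nothing is to be picked up.

Things in the scene. Friction and masses are not known exactly. Their poses are not given: they have to be found in the camera images.
- frame_back (a point): Dark wooden picture frame face down, 206 x 246 x 20 mm, 0.9 kg, loose. Point: centre of its opening, level with the upward back face, 20 mm above the bench. Axes: x from near to far long rail, y to the left along the long rails, z up. Opening 150 (x) by 190 mm (y): inner edges at x = +-75, y = +-95 mm. Rails 28 mm wide; flat D-ring hangers, under 3 mm high, on the short rails.
- backing: Grey backing board, 146 x 186 x 3 mm, loose in the frame's opening on top of the glass; origin at the centre of its underside. Its top lies 5 mm below the frame's back face.
- button_near_left (a joint): Brass turn button on the near long rail, left; screw at x -0.087, y +0.045 m in the frame's axes. All six buttons are alike: flat bars with round ends, 11 mm wide, from 0 to 7 mm above the frame's back face; the long arm reaches 32 mm from the screw, the short one 13.5 mm; the screw is 12 mm outside the opening's edge. They swing either way.
- button_near_right (a joint): Brass turn button on the near long rail, right; screw at x -0.087, y -0.045 m in the frame's axes. Joint value of every button: turn in rad about its screw; 0 = long arm square to the rail, pointing 20 mm in over the board; +-1.57 = along the rail (stop); positive counter-clockwise from above. The arm is wholly off the board beyond +-1.32.
- button_far_left (a joint): Brass turn button on the far long rail, left; screw at x +0.087, y +0.045 m in the frame's axes. Every button resists turning with about 0.02 N m (1 N at the arm's middle) and stays where it is left.
- button_far_right (a joint): Brass turn button on the far long rail, right; screw at x +0.087, y -0.045 m in the frame's axes. Like the others.
- button_left (a joint): Brass turn button on the left short rail, middle; screw at x 0, y +0.107 m in the frame's axes. Like the others.
- button_right (a joint): Brass turn button on the right short rail, middle; screw at x 0, y -0.107 m in the frame's axes. Like the others.
- screwdriver: Red-handled screwdriver, 195 mm long, 25 mm thick, loose beyond the long wooden batten to the left of the frame; origin under its middle. Leave alone.
- pliers: Red-handled pliers, 166 mm long, 53 mm wide, 19 mm thick, loose on the bench between robot and frame; origin under the middle. Leave alone.
- sanding_block: Brown cork sanding block, 61 x 105 x 31 mm, loose beyond the long wooden batten to the left of the frame; origin under its middle. Leave alone.

How it is judged:
By the outcome, as a careful person would: the job done as asked, in the order asked, and still so for the second after the job is handed in, with the robot touching nothing.
It also fails if it takes over 56 s, if anything falls off the work surface, if the arm or the gripper's body presses on something with over 40 N, if the wrist force passes 120 N, or if a joint passes its speed limit or range.

## Working session

There is one attempt and no reset: what is moved stays moved. The work goes in short steps, Python scripts to look and compute and a tool call to move; the robot and the scene stay as the last step left them, time stands still between calls to the robot, and variables do not carry over. Pictures are saved under pics/ and viewed, and the job is handed in when it is done.

Besides the shell and the picture viewer there is one more tool, called after "Call:" by a JSON object that holds its "api" and its "payload", one argument or row to a line. carry_out: Moves the arm, as the interface text tells. Its arguments: {"type":"object","properties":{"plan":{"type":"array"}},"required":["plan"]}

```bash
ls; mkdir -p pics; python3 - <<'E'
from rig import ctrl
import cv2
print(ctrl.tip_extent, ctrl.sense())
for n in("top","side"):
    im=ctrl.snapshot(n); cv2.imwrite(f"pics/{n}0.png",im[:,:,::-1]); print(n,ctrl.get_calibration(n))
E
```

```text
pics
0.014 {'time_s': 0.0, 'joint_pos': array([ 9.70006994e-01,  2.87193145e-01,  1.57818342e+00,  8.50253319e-06,
        1.27856808e+00, -1.49984005e-01]), 'joint_vel': array([-0.00035815, -0.00030532, -0.00161015, -0.00146514,  0.00067907,
        0.00018216]), 'joint_torque': array([ 2.25697750e-04, -4.05977261e+01, -2.92625087e+01, -1.07677627e-04,
        5.81807893e-03, -9.76171293e-06]), 'tcp_pos': array([0.29369898, 0.60706697, 0.24392532]), 'tool_rot': array([-0.7019513 , -3.06127295,  0.00343161]), 'force': array([-0.66226124, -0.19944952, -0.50268986]), 'ft_torque': array([-0.00728859, -0.07882992,  0.03821579]), 'width': 1.0016039807135955}
top {'camera_matrix': array([[406.74997655,   0.        , 256.50803586],
       [  0.        , 406.74997655, 184.57219514],
       [  0.        ,   0.        ,   1.        ]]), 'eye': array([0.44051463, 0.05151042, 0.93184117]), 'rotation': array([ 0.0737022 , -0.0661183 , -1.59722025])}
side {'camera_matrix': array([[347.19969788,   0.        , 251.09228073],
       [  0.        , 347.19969788, 191.75004196],
       [  0.        ,   0.        ,   1.        ]]), 'eye': array([0.55778819, 0.81498613, 0.5168233 ]), 'rotation': array([0.02093   , 1.52615307, 2.67712157])}
```

View pics/top0.png

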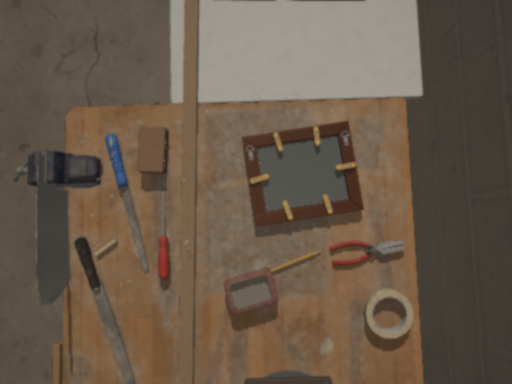

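View pics/side0.png

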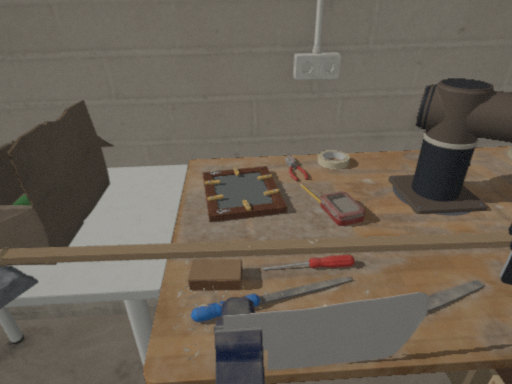

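The top view shows the frame, tilted a few degrees, from about (243,135) to (362,213). Six brass buttons point inward, and the arm is out of view. Next I'll measure the frame's corners.

```bash
cat > h.py <<'E'
import numpy as np, cv2
from scipy.spatial.transform import Rotation as R
from rig import ctrl
def ray(n,px):
    c=ctrl.get_calibration(n); K=c["camera_matrix"]; d=np.linalg.inv(K)@[px[0],px[1],1.]
    return c["eye"], R.from_rotvec(c["rotation"]).as_matrix()@(d*[1,-1,-1])
def onz(n,px,z):
    e,d=ray(n,px); return e+d*(z-e[2])/d[2]
def proj(n,p):
    c=ctrl.get_calibration(n); q=R.from_rotvec(c["rotation"]).as_matrix().T@(np.asarray(p)-c["eye"]); q=c["camera_matrix"]@(q*[1,-1,-1]); return q[:2]/q[2]
E
python3 - <<'E'
from h import *
im=cv2.imread("pics/top0.png")
c=im[105:240,225:380]; cv2.imwrite("pics/top0z.png",cv2.resize(c,None,fx=5,fy=4.4*5/4.4,interpolation=cv2.INTER_CUBIC)[:600*2])
hsv=cv2.cvtColor(im,cv2.COLOR_BGR2HSV)
for p in [(255,185),(300,170),(355,180),(278,143),(300,122),(300,230),(259,179),(327,204)]: print(p,im[p[1],p[0]],hsv[p[1],p[0]])
E
python3 -c "
import cv2;i=cv2.imread('pics/top0z.png');print(i.shape)"
```

```text
(255, 185) [27 37 54] [ 11 127  54]
(300, 170) [77 83 83] [30 18 83]
(355, 180) [31 44 72] [ 10 145  72]
(278, 143) [ 71 122 155] [ 18 138 155]
(300, 122) [ 84 103 120] [ 16  77 120]
(300, 230) [59 72 85] [15 78 85]
(259, 179) [ 73 124 158] [ 18 137 158]
(327, 204) [ 72 125 159] [ 18 140 159]
(675, 775, 3)
```

View pics/top0z.png

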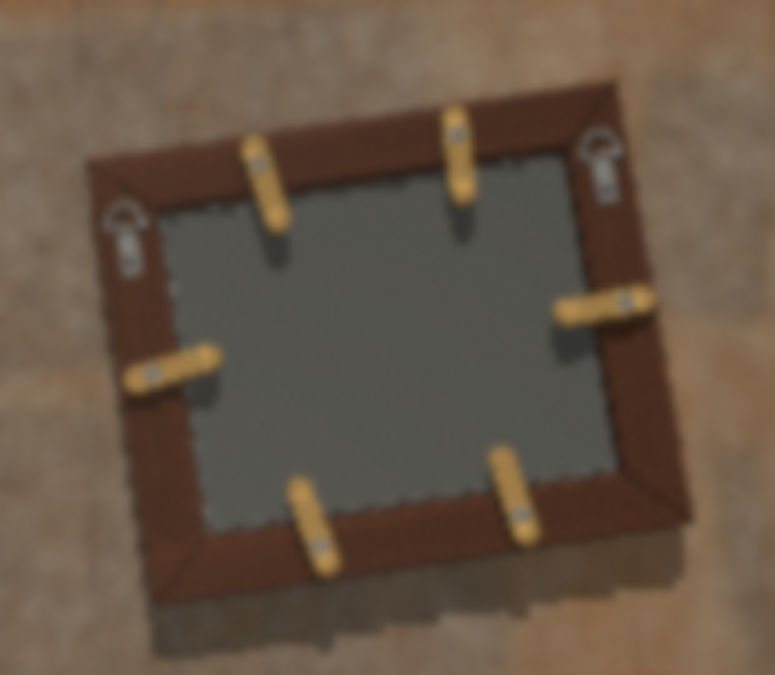

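The zoomed view shows clean outer corners, six screws and the button bars. I'll fit the frame pose by casting the corners and the screws separately and comparing the results.

```bash
cat >> h.py <<'E'
def fit(L,W):
    L=np.array(L);W=np.array(W); a=L.mean(0);b=W.mean(0); H=(L-a).T@(W-b)
    th=np.arctan2(H[0,1]-H[1,0],H[0,0]+H[1,1]); M=np.array([[np.cos(th),-np.sin(th)],[np.sin(th),np.cos(th)]])
    t=b-M@a; return th,t,(W-(L@M.T+t))
S={'fl':(.087,.045),'fr':(.087,-.045),'r':(0,-.107),'nr':(-.087,-.045),'nl':(-.087,.045),'l':(0,.107)}
def brass(n,im):
    h=cv2.cvtColor(im,cv2.COLOR_BGR2HSV); return cv2.inRange(h,(12,90,100),(26,255,255))
E
python3 - <<'E'
from h import *
im=cv2.imread("pics/top0.png")
un=lambda p:(p[0]/5+225-.4,p[1]/5+105-.4)
C=[onz("top",un(p),.02)[:2] for p in [(88,160),(615,82),(692,522),(155,602)]]
Lc=[(.103,.123),(.103,-.123),(-.103,-.123),(-.103,.123)]
th,t,r=fit(Lc,C); print(np.degrees(th),t,(r*1000).round(1).tolist())
I=[onz("top",un(p),.02)[:2] for p in [(160,213),(567,153),(617,470),(208,532)]]
th2,t2,r2=fit([(.075,.095),(.075,-.095),(-.075,-.095),(-.075,.095)],I);print(np.degrees(th2),t2,(r2*1000).round(1).tolist())
P=[onz("top",un(p),.027)[:2] for p in [(260,163),(457,134),(625,300),(520,513),(320,545),(152,373)]]
th3,t3,r3=fit(list(S.values()),P);print(np.degrees(th3),t3,(r3*1000).round(1).tolist())
M=np.array([[np.cos(th3),-np.sin(th3)],[np.sin(th3),np.cos(th3)]])
# buttons
m=brass("top",im)[105:240,225:380]; n,l,st,ce=cv2.connectedComponentsWithStats(m)
for i in range(1,n):
    if st[i,4]<40: continue
    q=onz("top",(ce[i][0]+225,ce[i][1]+105),.027)[:2]; f=M.T@(q-t3)
    k=min(S,key=lambda k:np.linalg.norm(f-S[k])); v=f-S[k]
    sc=np.array(S[k]); 
    inn={'f':(-1,0),'n':(1,0),'r':(0,1),'l':(0,-1)}[k[0]]
    a=np.arctan2(v[1],v[0])-np.arctan2(inn[1],inn[0]); a=(a+np.pi)%(2*np.pi)-np.pi
    print(k,st[i,4],(f*1000).round(1),(v*1000).round(1),"ang",a.round(2))
# side check of corners
for L in Lc+[(0,0)]:
    p=M@np.array(L)+t3; print(proj("side",[*p,.02]).round(0),end=' ')
E
```

```text
6.971228027797975 [ 0.54618821 -0.04868812] [[-1.4, -1.6], [-2.1, 1.6], [1.3, 1.6], [2.2, -1.6]]
6.804493039950304 [ 0.5454785  -0.04892249] [[-2.0, -2.0], [-2.1, 1.0], [2.1, 2.9], [1.9, -1.8]]
7.101378112364732 [ 0.54643579 -0.04864077] [[-0.2, -0.2], [-0.6, -0.2], [0.4, -0.1], [0.5, 0.2], [-0.1, 0.1], [-0.0, 0.3]]
fr 1164 [125.3 -87.3] [ 38.3 -42.3] ang 2.31
fr 130 [ 81.6 -45.6] [-5.4 -0.6] ang 0.12
fl 114 [80.3 44.3] [-6.7 -0.7] ang 0.11
nr 1593 [ -94.7 -110.8] [ -7.7 -65.8] ang -1.69
l 108 [ 1.  98.2] [ 1.  -8.8] ang 0.12
l 58 [  0.2 140.5] [ 0.2 33.5] ang 3.13
nr 106 [-77.6 -43.6] [9.4 1.4] ang 0.14
nl 106 [-77.6  47. ] [9.4 2. ] ang 0.21
[208. 216.] [202. 172.] [266. 165.] [287. 206.] [240. 188.]
```

```bash
cat >> h.py <<'E'
TH=np.radians(7.05); T0=np.array([.5463,-.0487])
MF=np.array([[np.cos(TH),-np.sin(TH)],[np.sin(TH),np.cos(TH)]])
RT=R.from_euler('z',TH+np.pi/2)*R.from_euler('x',np.pi)
def where():
    s=ctrl.sense(); f=MF.T@(s['tcp_pos'][:2]-T0); d=R.from_rotvec(s['tool_rot']).inv()*RT
    print('t',s['time_s'],'frame xy',(f*1000).round(1),'tipz',round((s['tcp_pos'][2]-ctrl.tip_extent)*1000,1),'dturn',d.as_rotvec(True).round(2),'F',s['force'].round(1),'w',s['width'],'ext',ctrl.tip_extent)
def go(fx,fy,tz):
    s=ctrl.sense(); p=np.r_[MF@np.array([fx,fy])/1000+T0, tz/1000+ctrl.tip_extent]
    print('shift',(R.from_rotvec(s['tool_rot']).inv().apply(p-s['tcp_pos'])*1000).round(1))
E
python3 -c "
from h import *
where();go(0,0,100)
print(np.degrees(ctrl.sense()['joint_pos']))"
```

```text
t 0.1 frame xy [-170.2  681.8] tipz 230.0 dturn [-1.200e-01  4.000e-02  5.712e+01] F [-0.   0.1 -0.4] w 1.0033852244880705 ext 0.014
shift [-513.1 -479.9  130.9]
[ 5.55774738e+01  1.64497219e+01  9.04174008e+01  6.43560263e-04
  7.32596822e+01 -8.59194909e+00]
```

Call:
{"api": "carry_out", "payload": {
  "plan": [-30,-28,0,0,0,6,-1,-64,-60,0,0,0,12,-1,-98,-92,0,0,0,18,-1,-132,-124,0,0,0,24,-1,-166,-156,0,0,0,30,-1,-200,-188,0,0,0,36,-1,-234,-220,0,0,0,42,-1,-268,-252,0,0,0,48,-1,-302,-284,0,0,0,54,-1,-336,-316,0,0,0,57,-1]
}}

```text
time_s: 1.1
tcp_pos: [0.4588, 0.1749, 0.245]
tool_rot: [-2.081, -2.353, 0.0]
force: [0.9, -0.9, 0.6]
width: -0.004
```

```bash
python3 -c "
from h import *
where();go(0,0,100)"
```

```text
t 1.1 frame xy [-59.4 232.7] tipz 231.0 dturn [-0.01 -0.   -0.05] F [ 0.9 -0.9  0.6] w -0.0039190111445555394 ext 0.014
shift [-232.6   59.6  131. ]
```

Call:
{"api": "carry_out", "payload": {
  "plan": [-45,12,0,0,0,0,-1,-92,24,0,0,0,0,-1,-139,36,0,0,0,0,-1,-186,48,0,0,0,0,-1,-233,60,0,0,0,0,-1,-233,60,45,0,0,0,-1,-233,60,90,0,0,0,-1,-233,60,131,0,0,0,-1,-233,60,161,0,0,0,-1,-233,60,171,0,0,0,-1]
}}

```text
time_s: 2.1
tcp_pos: [0.5442, -0.0462, 0.0698]
tool_rot: [-2.073, -2.35, 0.006]
force: [0.2, 0.9, 0.5]
width: 0.002
```

```bash
python3 -c "
from h import *
where();go(0,0,22.5)
for n in ('top','side'):
    im=ctrl.snapshot(n)[:,:,::-1]; cv2.imwrite(f'pics/{n}1.png',im)
    c=im[100:245,215:390] if n=='top' else im[110:240,180:310]
    cv2.imwrite(f'pics/{n}1z.png',cv2.resize(c,None,fx=4,fy=4,interpolation=cv2.INTER_CUBIC))"
```

```text
t 2.1 frame xy [-1.8  2.7] tipz 55.8 dturn [-0.45 -0.19  0.11] F [0.2 0.9 0.5] w 0.001618625007309003 ext 0.014
shift [-2.9  2.  33.3]
```

View pics/side1z.png

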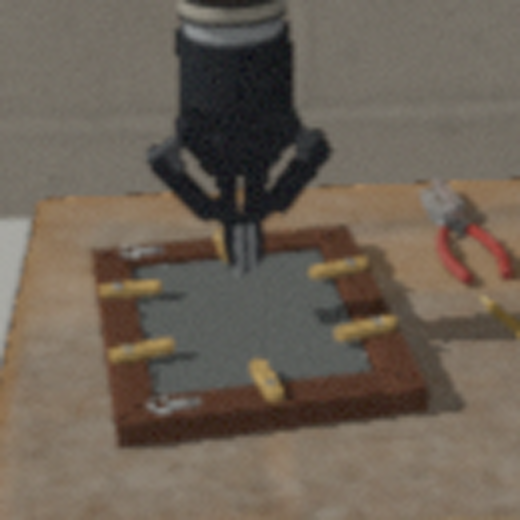

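View pics/top1z.png

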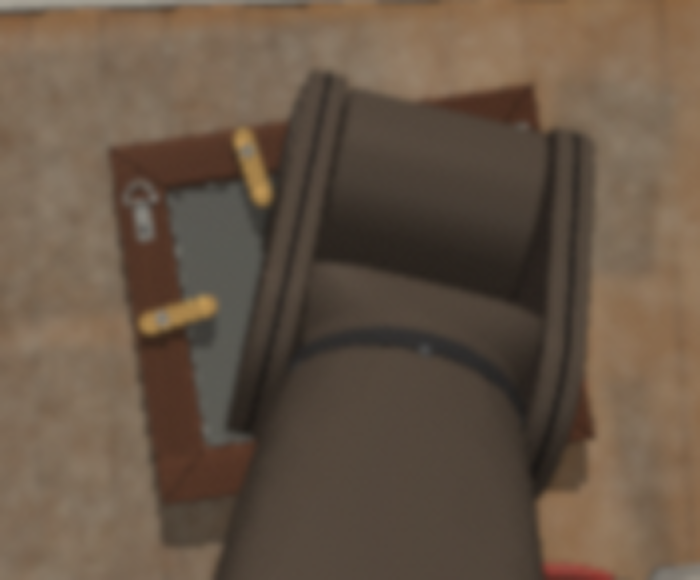

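```bash
python3 -c "
from h import *
im=cv2.imread('pics/side1.png'); c=im[150:190,215:265]
cv2.imwrite('pics/side1zz.png',cv2.resize(c,None,fx=14,fy=14,interpolation=cv2.INTER_NEAREST))
p=ctrl.sense()['tcp_pos']; tip=p-[0,0,.014]
ex=np.r_[MF[:,0],0];ey=np.r_[MF[:,1],0]
for hx in (-.0145,-.011,-.008,0,.008,.011,.0145):
  print(hx,[((proj('side',tip+hx*ex+hy*ey)-[215,150])*14+7).round() for hy in (-.011,.011)])
"
```

```text
-0.0145 [array([421., 339.]), array([439., 389.])]
-0.011 [array([404., 341.]), array([422., 391.])]
-0.008 [array([389., 342.]), array([407., 392.])]
0 [array([350., 346.]), array([367., 397.])]
0.008 [array([311., 350.]), array([327., 401.])]
0.011 [array([297., 352.]), array([312., 402.])]
0.0145 [array([279., 353.]), array([295., 404.])]
```

View pics/side1zz.png

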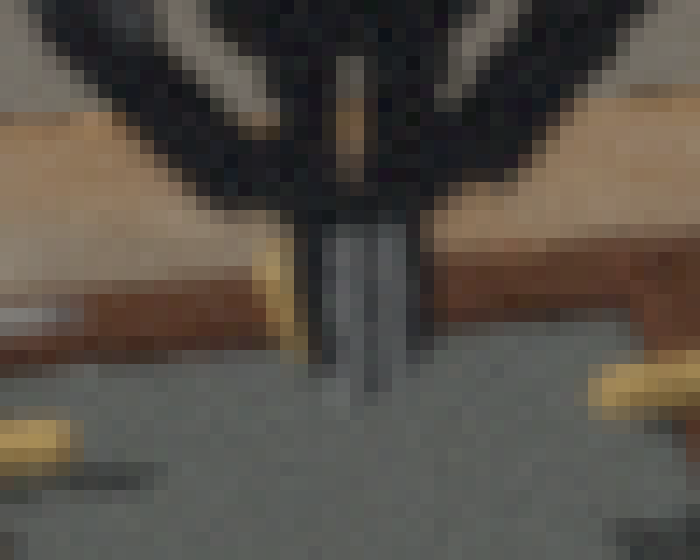

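The fingertip is a block of about 22 mm by 25 mm, and its axes are now aligned with the frame (tool x is frame y, tool y is frame x). All six buttons are untouched at about +0.1 rad. I'll do lap 1 well inside the opening, where the lever arm is long and the force low, then lap 2 closer to the rails.

```bash
python3 -c "
from h import *
where();go(-59,-76,22.5)"
```

```text
t 2.2 frame xy [0.1 2.1] tipz 58.6 dturn [-0.22 -0.09  0.12] F [ 0.1 -0.1  0.2] w -0.0053876167767393 ext 0.014
shift [-78.1 -59.1  36.2]
```

Call:
{"api": "carry_out", "payload": {
  "plan": [-25,-20,0,0,0,0,-1,-51,-40,0,0,0,0,-1,-76,-60,0,0,0,0,-1,-76,-60,0,0,0,0,-1,-76,-60,12,0,0,0,-1,-76,-60,24,0,0,0,-1,-76,-60,32,0,0,0,-1,-76,-60,37,0,0,0,-1,-76,-60,37,0,0,0,-1,-76,-60,37,0,0,0,-1]
}}

```text
time_s: 3.2
tcp_pos: [0.4975, -0.1295, 0.0371]
tool_rot: [-2.077, -2.356, 0.0]
force: [-0.2, -0.5, -0.9]
width: 0.002
```

```bash
python3 -c "
from h import *
where();go(-59,79,22.5)
ctrl.snapshot('side');im=ctrl.snapshot('side')[:,:,::-1]; where();cv2.imwrite('pics/s2.png',cv2.resize(im[110:240,180:310],None,fx=4,fy=4,interpolation=cv2.INTER_CUBIC))"
```

```text
t 3.2 frame xy [-58.4 -74.2] tipz 23.1 dturn [-0.03 -0.02  0.16] F [-0.2 -0.5 -0.9] w 0.002037620246265897 ext 0.014
shift [153.2  -0.2   0.6]
t 3.3 frame xy [-58.1 -74.6] tipz 23.6 dturn [0.03 0.02 0.14] F [ 0.3 -0.1 -0.8] w -0.0021453868078984825 ext 0.014
```

View pics/s2.png

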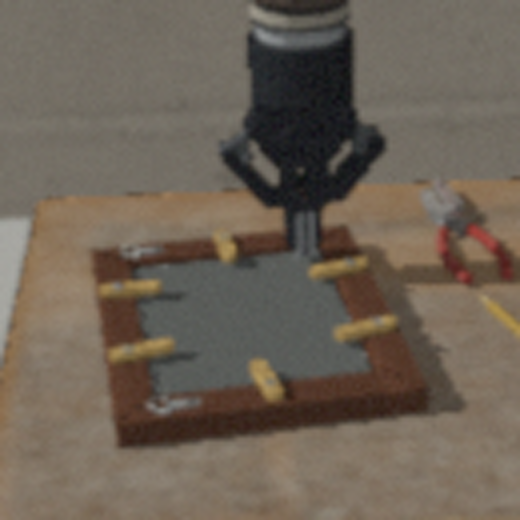

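Call:
{"api": "carry_out", "payload": {
  "plan": [6,0,1,0,0,0,-1,15,0,1,0,0,0,-1,25,0,1,0,0,0,-1,35,0,1,0,0,0,-1,45,0,1,0,0,0,-1,55,0,1,0,0,0,-1,65,0,1,0,0,0,-1,72,0,1,0,0,0,-1,75,0,1,0,0,0,-1,75,0,1,0,0,0,-1]
}}

```text
time_s: 4.3
tcp_pos: [0.4878, -0.0549, 0.0362]
tool_rot: [-2.077, -2.356, 0.0]
force: [0.3, -0.2, 0.2]
width: 0.001
```

```bash
python3 -c "
from h import *
where();im=ctrl.snapshot('side')[:,:,::-1]; cv2.imwrite('pics/s3.png',cv2.resize(im[110:240,180:310],None,fx=4,fy=4,interpolation=cv2.INTER_CUBIC))"
```

```text
t 4.3 frame xy [-58.8   1. ] tipz 22.2 dturn [-0.02 -0.01  0.16] F [ 0.3 -0.2  0.2] w 0.000753667928507114 ext 0.014
```

View pics/s3.png

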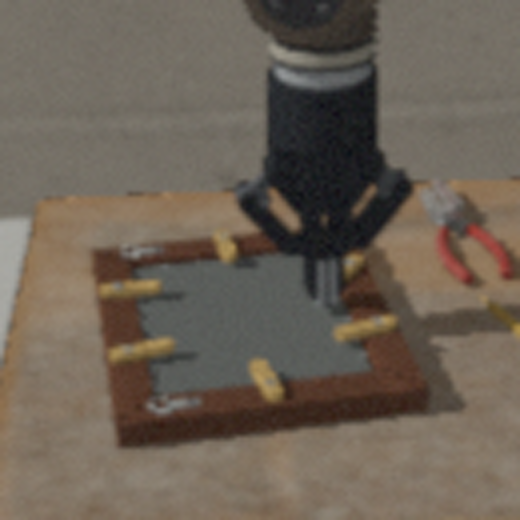

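The near-right button now points along the rail (end visible near zoom (355,262)), the frame hasn't moved and the forces are tiny. I'll continue the lap.

Call:
{"api": "carry_out", "payload": {
  "plan": [8,0,0,0,0,0,-1,18,0,0,0,0,0,-1,28,0,0,0,0,0,-1,38,0,0,0,0,0,-1,48,0,0,0,0,0,-1,58,0,0,0,0,0,-1,68,0,0,0,0,0,-1,78,0,0,0,0,0,-1,80,6,0,0,0,0,-1,80,16,0,0,0,0,-1]
}}

```text
time_s: 5.35
tcp_pos: [0.4938, 0.0266, 0.0361]
tool_rot: [-2.077, -2.356, 0.001]
force: [-0.0, 0.2, -0.6]
width: 0.001
```

Call:
{"api": "carry_out", "payload": {
  "plan": [0,10,0,0,0,0,-1,0,20,0,0,0,0,-1,0,30,0,0,0,0,-1,0,40,0,0,0,0,-1,0,50,0,0,0,0,-1,0,60,0,0,0,0,-1,0,70,0,0,0,0,-1,0,80,0,0,0,0,-1,0,90,0,0,0,0,-1,0,100,0,0,0,0,-1]
}}

```text
time_s: 6.35
tcp_pos: [0.5942, 0.0386, 0.0365]
tool_rot: [2.078, 2.356, 0.001]
force: [-0.5, -0.7, -0.4]
width: -0.001
```

```bash
python3 -c "
from h import *
where();im=ctrl.snapshot('side')[:,:,::-1]; where();cv2.imwrite('pics/s4.png',cv2.resize(im[110:240,180:310],None,fx=4,fy=4,interpolation=cv2.INTER_CUBIC))"
```

```text
t 6.35 frame xy [58.2 80.8] tipz 22.5 dturn [ 0.04 -0.    0.12] F [-0.5 -0.7 -0.4] w -0.0010053935859723026 ext 0.014
t 6.4 frame xy [59.8 80.5] tipz 22.9 dturn [0.17 0.03 0.12] F [ 0.4 -0.4  0.8] w 0.0007876860731996741 ext 0.014
```

View pics/s4.png

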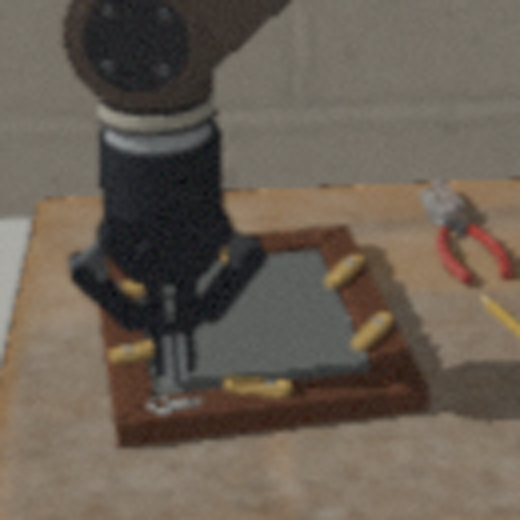

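Near-right, near-left and left are swung most of the way, and the frame is in place. Next come the far rail and the right rail.

Call:
{"api": "carry_out", "payload": {
  "plan": [-8,0,0,0,0,0,-1,-18,0,0,0,0,0,-1,-28,0,0,0,0,0,-1,-38,0,0,0,0,0,-1,-48,0,0,0,0,0,-1,-58,0,0,0,0,0,-1,-68,0,0,0,0,0,-1,-78,0,0,0,0,0,-1,-88,0,0,0,0,0,-1,-98,0,0,0,0,0,-1]
}}

```text
time_s: 7.4
tcp_pos: [0.6056, -0.0598, 0.0364]
tool_rot: [2.078, 2.356, 0.0]
force: [-0.1, 0.0, 0.3]
width: -0.001
```

Call:
{"api": "carry_out", "payload": {
  "plan": [-10,0,0,0,0,0,-1,-20,0,0,0,0,0,-1,-30,0,0,0,0,0,-1,-40,0,0,0,0,0,-1,-50,0,0,0,0,0,-1,-60,0,0,0,0,0,-1,-60,-8,0,0,0,0,-1,-60,-18,0,0,0,0,-1,-60,-28,0,0,0,0,-1,-60,-38,0,0,0,0,-1]
}}

```text
time_s: 8.4
tcp_pos: [0.5738, -0.1227, 0.0362]
tool_rot: [-2.077, -2.356, 0.0]
force: [0.2, -0.8, -0.1]
width: -0.001
```

Call:
{"api": "carry_out", "payload": {
  "plan": [0,-10,0,0,0,0,-1,0,-20,0,0,0,0,-1,0,-30,0,0,0,0,-1,0,-40,0,0,0,0,-1,0,-50,0,0,0,0,-1,0,-60,0,0,0,0,-1,0,-70,0,0,0,0,-1,0,-78,0,0,0,0,-1,0,-78,0,0,0,0,-1,0,-78,0,0,0,0,-1]
}}

```text
time_s: 9.4
tcp_pos: [0.4978, -0.133, 0.0365]
tool_rot: [2.078, 2.355, 0.0]
force: [0.7, -0.8, 0.3]
width: -0.003
```

```bash
python3 -c "
from h import *
where();im=ctrl.snapshot('side')[:,:,::-1]; where();cv2.imwrite('pics/s5.png',cv2.resize(im[110:240,180:310],None,fx=4,fy=4,interpolation=cv2.INTER_CUBIC))"
```

```text
t 9.4 frame xy [-58.4 -77.7] tipz 22.5 dturn [0.03 0.02 0.1 ] F [ 0.7 -0.8  0.3] w -0.003460959359845011 ext 0.014
t 9.45 frame xy [-58.2 -77.8] tipz 22.5 dturn [0.03 0.02 0.12] F [ 1.1  1.3 -0.1] w 0.00441630946294937 ext 0.014
```

View pics/s5.png

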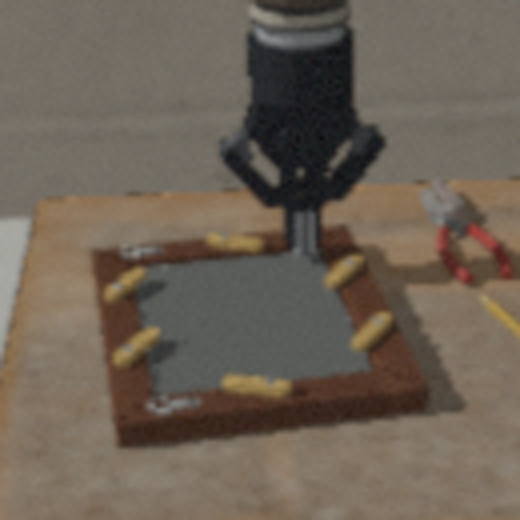

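Lap 1 is finished: all six lie obliquely, roughly along their rails. Lap 2 runs closer to the rails, with the fingertip's edge about 4 mm over the rail and about 2 mm above its face, starting along the near rail.

Call:
{"api": "carry_out", "payload": {
  "plan": [0,-5,0,0,0,0,-1,5,-9,0,0,0,0,-1,14,-9,0,0,0,0,-1,24,-9,0,0,0,0,-1,34,-9,0,0,0,0,-1,44,-9,0,0,0,0,-1,54,-9,0,0,0,0,-1,64,-9,0,0,0,0,-1,74,-9,0,0,0,0,-1,84,-9,0,0,0,0,-1]
}}

```text
time_s: 10.45
tcp_pos: [0.4779, -0.0495, 0.0361]
tool_rot: [-2.077, -2.355, 0.0]
force: [0.1, 0.3, -0.7]
width: 0.0
```

Call:
{"api": "carry_out", "payload": {
  "plan": [10,0,0,0,0,0,-1,20,0,0,0,0,0,-1,30,0,0,0,0,0,-1,40,0,0,0,0,0,-1,50,0,0,0,0,0,-1,60,0,0,0,0,0,-1,70,0,0,0,0,0,-1,74,0,0,0,0,0,-1,74,0,0,0,0,0,-1,74,0,0,0,0,0,-1]
}}

```text
time_s: 11.45
tcp_pos: [0.469, 0.0229, 0.0362]
tool_rot: [-2.078, -2.356, 0.0]
force: [0.3, 0.0, 0.5]
width: 0.005
```

```bash
python3 -c "
from h import *
where();im=ctrl.snapshot('side')[:,:,::-1]; where();cv2.imwrite('pics/s6.png',cv2.resize(im[110:240,180:310],None,fx=4,fy=4,interpolation=cv2.INTER_CUBIC))"
```

```text
t 11.45 frame xy [-68.   80.6] tipz 22.2 dturn [-0.02 -0.01  0.13] F [0.3 0.  0.5] w 0.0049344187872168285 ext 0.014
t 11.5 frame xy [-67.9  80.4] tipz 22.3 dturn [-0.02 -0.01  0.11] F [0.2 0.1 0.3] w 0.00325052025538728 ext 0.014
```

View pics/s6.png

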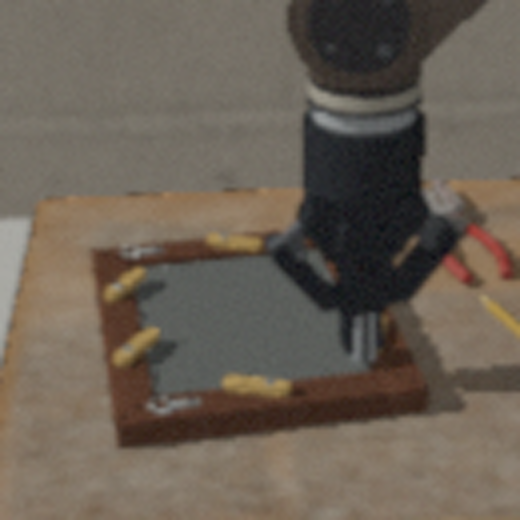

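Call:
{"api": "carry_out", "payload": {
  "plan": [0,10,0,0,0,0,-1,3,20,0,0,0,0,-1,7,30,0,0,0,0,-1,7,40,0,0,0,0,-1,7,50,0,0,0,0,-1,7,60,0,0,0,0,-1,7,70,0,0,0,0,-1,7,80,0,0,0,0,-1,7,90,0,0,0,0,-1,7,98,0,0,0,0,-1]
}}

```text
time_s: 12.5
tcp_pos: [0.5665, 0.042, 0.0364]
tool_rot: [2.078, 2.356, 0.001]
force: [-0.5, 0.4, -0.0]
width: 0.006
```

Call:
{"api": "carry_out", "payload": {
  "plan": [-5,0,0,0,0,0,-1,-10,10,0,0,0,0,-1,-10,20,0,0,0,0,-1,-10,30,0,0,0,0,-1,-10,37,0,0,0,0,-1,-16,37,0,0,0,0,-1,-26,37,0,0,0,0,-1,-36,37,0,0,0,0,-1,-46,37,0,0,0,0,-1,-56,37,0,0,0,0,-1]
}}

```text
time_s: 13.5
tcp_pos: [0.6086, -0.0099, 0.0361]
tool_rot: [-2.078, -2.355, 0.001]
force: [-1.2, 1.1, -0.4]
width: -0.003
```

```bash
python3 -c "
from h import *
where()"
```

```text
t 13.5 frame xy [66.6 30.9] tipz 22.1 dturn [-0.06 -0.03  0.09] F [-1.2  1.1 -0.4] w -0.003046258803254102 ext 0.014
```

Call:
{"api": "carry_out", "payload": {
  "plan": [-10,0,0,0,0,0,-1,-20,0,0,0,0,0,-1,-30,0,0,0,0,0,-1,-40,0,0,0,0,0,-1,-50,0,0,0,0,0,-1,-60,0,0,0,0,0,-1,-70,0,0,0,0,0,-1,-80,0,0,0,0,0,-1,-90,0,0,0,0,0,-1,-100,0,0,0,0,0,-1]
}}

```text
time_s: 14.5
tcp_pos: [0.6216, -0.1089, 0.0362]
tool_rot: [-2.078, -2.356, 0.0]
force: [-0.8, -0.0, 0.2]
width: -0.004
```

Call:
{"api": "carry_out", "payload": {
  "plan": [-7,0,0,0,0,0,-1,-7,0,0,0,0,0,-1,-7,-12,0,0,0,0,-1,-7,-24,0,0,0,0,-1,-7,-36,0,0,0,0,-1,-10,-38,0,0,0,0,-1,-15,-42,0,0,0,0,-1,-15,-52,0,0,0,0,-1,-15,-62,0,0,0,0,-1,-15,-72,0,0,0,0,-1]
}}

```text
time_s: 15.5
tcp_pos: [0.5512, -0.1321, 0.0362]
tool_rot: [-2.078, -2.356, 0.0]
force: [-0.2, 0.1, -0.3]
width: -0.0
```

```bash
python3 -c "
from h import *
where()"
```

```text
t 15.5 frame xy [ -5.4 -83.3] tipz 22.2 dturn [-0.02 -0.01  0.12] F [-0.2  0.1 -0.3] w -0.0004082405038406179 ext 0.014
```

Call:
{"api": "carry_out", "payload": {
  "plan": [0,8,0,0,0,0,-1,-4,8,0,0,0,0,-1,-4,0,0,0,0,0,-1,-4,-9,0,0,0,0,-1,-4,-18,0,0,0,0,-1,-4,-27,0,0,0,0,-1,-4,-35,0,0,0,0,-1,4,-35,0,0,0,0,-1,14,-30,-20,0,0,0,-1,24,-25,-50,0,0,0,-1]
}}

```text
time_s: 16.5
tcp_pos: [0.5223, -0.1101, 0.0848]
tool_rot: [-2.076, -2.352, 0.003]
force: [0.2, 0.8, -0.3]
width: -0.001
```

```bash
python3 -c "
from h import *
where()"
```

```text
t 16.5 frame xy [-31.3 -58. ] tipz 70.8 dturn [-0.27 -0.15  0.08] F [ 0.2  0.8 -0.3] w -0.0012691540499249416 ext 0.014
```

Call:
{"api": "carry_out", "payload": {
  "plan": [0,0,-40,0,0,0,-1,0,0,-85,0,0,0,-1,0,0,-130,0,0,0,-1,0,0,-160,0,0,0,-1,45,0,-160,0,0,0,-1,93,0,-160,0,0,0,-1,141,0,-160,0,0,0,-1,189,0,-160,0,0,0,-1,237,0,-160,0,0,0,-1,285,0,-160,0,0,0,-1]
}}

```text
time_s: 17.5
tcp_pos: [0.4878, 0.1735, 0.2465]
tool_rot: [2.078, 2.356, 0.001]
force: [1.4, -0.7, 1.2]
width: -0.0
```

Call:
{"api": "carry_out", "payload": {
  "plan": [45,0,0,0,0,0,-1,90,0,0,0,0,0,-1,135,0,0,0,0,0,-1,170,0,0,0,0,0,-1,170,0,0,0,0,0,-1]
}}

```text
time_s: 18.0
tcp_pos: [0.4659, 0.3438, 0.2462]
tool_rot: [-2.072, -2.361, -0.001]
force: [0.1, -0.8, -0.0]
width: 0.0
```

```bash
cat > meas.py <<'E'
from h import *
import sys
k=sys.argv[1]
where()
im=ctrl.snapshot('top')[:,:,::-1]; cv2.imwrite(f'pics/t{k}.png',im); cv2.imwrite(f'pics/t{k}z.png',cv2.resize(im[105:240,225:380],None,fx=5,fy=5,interpolation=cv2.INTER_CUBIC))
s=ctrl.snapshot('side')[:,:,::-1]; cv2.imwrite(f'pics/sd{k}z.png',cv2.resize(s[110:240,180:310],None,fx=4,fy=4,interpolation=cv2.INTER_CUBIC))
E
python3 meas.py 7
```

```text
t 18.0 frame xy [-31.6 399.4] tipz 232.2 dturn [-0.01 -0.06  0.41] F [ 0.1 -0.8 -0. ] w 0.00011219324643464334 ext 0.014
```

View pics/t7z.png

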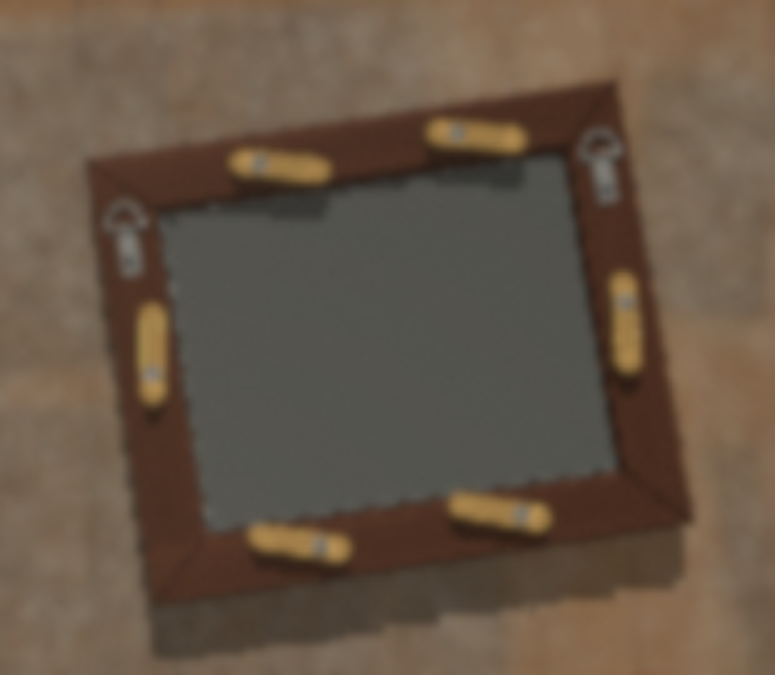

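View pics/sd7z.png

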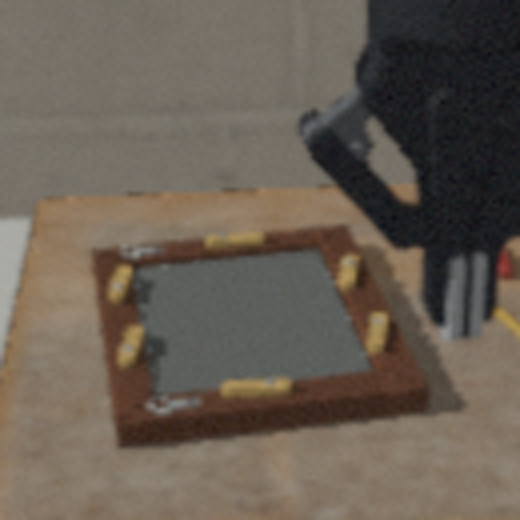

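The frame's corners haven't moved. The four long-rail buttons still look tilted about 13° off their rails, so I'll measure the angles with ellipse/PCA.

```bash
cat > ang.py <<'E'
from h import *
import sys
im=cv2.imread(sys.argv[1]); u=cv2.resize(im[105:240,225:380],None,fx=5,fy=5,interpolation=cv2.INTER_CUBIC)
h=cv2.cvtColor(u,cv2.COLOR_BGR2HSV)
for k,s in S.items():
    w=MF@np.array(s)+T0; c=(proj('top',[*w,.027])-[225,105]+.4)*5
    m=cv2.inRange(h,(13,100,95),(26,255,255)); yy,xx=np.mgrid[:m.shape[0],:m.shape[1]]
    m[(xx-c[0])**2+(yy-c[1])**2>90**2]=0
    n,l,st,ce=cv2.connectedComponentsWithStats(m); i=1+np.argmax(st[1:,4])
    ys,xs=np.nonzero(l==i)
    P=np.array([onz('top',(x/5+225-.4,y/5+105-.4),.027)[:2] for x,y in zip(xs,ys)]); F=(P-T0)@MF
    C=F.mean(0); e=np.linalg.svd(F-C,full_matrices=False)[2][0]; v=C-s
    if e@v<0:e=-e
    inn={'f':(-1,0),'n':(1,0),'r':(0,1),'l':(0,-1)}[k[0]]
    a=lambda q:(np.arctan2(q[1],q[0])-np.arctan2(inn[1],inn[0])+np.pi)%(2*np.pi)-np.pi
    q=(F-s)@np.array(inn); print(k,st[i,4],'axis ang',a(e).round(3),'from screw',a(v).round(3),'max inward mm',(np.percentile(q,99.5)*1000).round(1),'(limit 12)')
E
python3 ang.py pics/t7.png; python3 ang.py pics/top0.png
```

```text
fl 2784 axis ang 1.3 from screw 1.341 max inward mm 12.5 (limit 12)
fl 2744 axis ang 0.152 from screw 0.119 max inward mm 32.0 (limit 12)Traceback (most recent call last):
  File "ang.py", line 11, in <module>
    P=np.array([onz('top',(x/5+225-.4,y/5+105-.4),.027)[:2] for x,y in zip(xs,ys)]); F=(P-T0)@MF
                ~~~^^^^^^^^^^^^^^^^^^^^^^^^^^^^^^^^^^^^
  File "h.py", line 8, in onz
    e,d=ray(n,px); return e+d*(z-e[2])/d[2]
        ~~~^^^^^^
  File "h.py", line 5, in ray
    c=ctrl.get_calibration(n); K=c["camera_matrix"]; d=np.linalg.inv(K)@[px[0],px[1],1.]
ValueError: time passes only in moves, steps and waits
Traceback (most recent call last):
  File "ang.py", line 11, in <module>
    P=np.array([onz('top',(x/5+225-.4,y/5+105-.4),.027)[:2] for x,y in zip(xs,ys)]); F=(P-T0)@MF
                ~~~^^^^^^^^^^^^^^^^^^^^^^^^^^^^^^^^^^^^
  File "h.py", line 8, in onz
    e,d=ray(n,px); return e+d*(z-e[2])/d[2]
        ~~~^^^^^^
  File "h.py", line 5, in ray
    c=ctrl.get_calibration(n); K=c["camera_matrix"]; d=np.linalg.inv(K)@[px[0],px[1],1.]
ValueError: time passes only in moves, steps and waits
```

The script queried the calibration too many times, so I'll cache it.

```bash
sed -i 's/ctrl.get_calibration(n)/cal(n)/' h.py; sed -i '3a import functools\ncal=functools.lru_cache(None)(lambda n: ctrl.get_calibration(n))' h.py
python3 ang.py pics/t7.png; python3 ang.py pics/top0.png; python3 -c "from h import *; where()"
```

```text
fl 2784 axis ang 1.3 from screw 1.341 max inward mm 12.5 (limit 12)
fr 2765 axis ang 1.317 from screw 1.356 max inward mm 12.2 (limit 12)
r 2806 axis ang 1.476 from screw 1.446 max inward mm 9.3 (limit 12)
nr 2818 axis ang 1.275 from screw 1.218 max inward mm 13.3 (limit 12)
nl 2917 axis ang 1.294 from screw 1.235 max inward mm 12.7 (limit 12)
l 3067 axis ang 1.431 from screw 1.445 max inward mm 10.5 (limit 12)
fl 2744 axis ang 0.152 from screw 0.119 max inward mm 32.0 (limit 12)
fr 2683 axis ang -0.057 from screw -0.089 max inward mm 31.6 (limit 12)
r 3685 axis ang 2.662 from screw 1.141 max inward mm 32.0 (limit 12)
nr 2611 axis ang 0.182 from screw 0.164 max inward mm 30.5 (limit 12)
nl 2642 axis ang 0.234 from screw 0.192 max inward mm 30.3 (limit 12)
l 2653 axis ang 0.124 from screw 0.126 max inward mm 30.5 (limit 12)
t 18.1 frame xy [-31.1 396.2] tipz 232.0 dturn [-0.03  0.04  0.24] F [ 0.2 -0.5 -1. ] w 0.0013901895121397956 ext 0.014
```

With the pads touching, the long-rail buttons are at about 1.29 rad, so the pad's half-width is nearer 7.5 mm than I assumed. Left and right are at about 1.45. I'll repeat both long rails 5 mm further out (x = ±72).

Call:
{"api": "carry_out", "payload": {
  "plan": [-40,12,0,0,0,0,-1,-84,25,0,0,0,0,-1,-128,38,0,0,0,0,-1,-172,51,0,0,0,0,-1,-216,64,0,0,0,0,-1,-260,77,30,0,0,0,-1,-296,88,70,0,0,0,-1,-318,95,110,0,0,0,-1,-318,95,150,0,0,0,-1,-318,95,150,0,0,0,-1]
}}

```text
time_s: 19.1
tcp_pos: [0.5958, 0.0344, 0.0889]
tool_rot: [-2.075, -2.343, 0.014]
force: [-1.2, 1.0, -0.7]
width: -0.001
```

```bash
python3 -c "
from h import *
ctrl.snapshot('top');where()"
```

```text
t 19.15 frame xy [61.9 76.9] tipz 78.8 dturn [-0.49 -0.11 -0.03] F [ 0.8 -0.   0.2] w -0.0005399536926776488 ext 0.014
```

Call:
{"api": "carry_out", "payload": {
  "plan": [0,0,20,0,0,0,-1,0,0,40,0,0,0,-1,0,0,54,0,0,0,-1,0,0,60,0,0,0,-1,0,0,60,0,0,0,-1,0,0,60,0,0,0,-1]
}}

```text
time_s: 19.75
tcp_pos: [0.6023, 0.0365, 0.0377]
tool_rot: [2.077, 2.355, 0.002]
force: [0.2, 0.3, 0.7]
width: -0.002
```

```bash
python3 -c "
from h import *
where()"
```

```text
t 19.75 frame xy [66.1 77.7] tipz 23.7 dturn [0.12 0.03 0.14] F [0.2 0.3 0.7] w -0.001529720917381642 ext 0.014
```

Call:
{"api": "carry_out", "payload": {
  "plan": [-2,4,1,0,0,0,-1,-8,6,1,0,0,0,-1,-18,6,1,0,0,0,-1,-28,6,1,0,0,0,-1,-38,6,1,0,0,0,-1,-48,6,1,0,0,0,-1,-58,6,1,0,0,0,-1,-68,6,1,0,0,0,-1,-78,6,1,0,0,0,-1,-88,6,1,0,0,0,-1]
}}

```text
time_s: 20.75
tcp_pos: [0.6188, -0.0512, 0.0355]
tool_rot: [2.078, 2.355, 0.0]
force: [-0.6, 0.1, -0.2]
width: -0.003
```

```bash
python3 -c "
from h import *
where()"
```

```text
t 20.75 frame xy [ 71.6 -11.3] tipz 21.5 dturn [0.04 0.02 0.11] F [-0.6  0.1 -0.2] w -0.0033486841642794644 ext 0.014
```

Call:
{"api": "carry_out", "payload": {
  "plan": [-10,0,0,0,0,0,-1,-20,0,0,0,0,0,-1,-30,0,0,0,0,0,-1,-40,0,0,0,0,0,-1,-50,0,0,0,0,0,-1,-60,0,0,0,0,0,-1,-66,0,0,0,0,0,-1,-66,-8,0,0,0,0,-1,-66,-20,0,0,0,0,-1,-66,-32,0,0,0,0,-1]
}}

```text
time_s: 21.75
tcp_pos: [0.5936, -0.1193, 0.0352]
tool_rot: [-2.077, -2.356, 0.0]
force: [0.0, 0.1, -0.1]
width: 0.0
```

```bash
python3 -c "
from h import *
where()"
```

```text
t 21.75 frame xy [ 38.3 -75.9] tipz 21.2 dturn [-0.02 -0.01  0.14] F [ 0.   0.1 -0.1] w 0.0002233304895554735 ext 0.014
```

Call:
{"api": "carry_out", "payload": {
  "plan": [1,-10,-1,0,0,0,-1,1,-24,-1,0,0,0,-1,1,-38,-1,0,0,0,-1,1,-52,-1,0,0,0,-1,1,-66,-1,0,0,0,-1,1,-80,-1,0,0,0,-1,1,-94,-1,0,0,0,-1,1,-104,-1,0,0,0,-1,1,-110,-1,0,0,0,-1,6,-110,-1,0,0,0,-1]
}}

```text
time_s: 22.75
tcp_pos: [0.4844, -0.1275, 0.0365]
tool_rot: [2.079, 2.355, 0.0]
force: [-0.1, -0.2, 0.0]
width: -0.001
```

```bash
python3 -c "
from h import *
where()"
```

```text
t 22.75 frame xy [-71.1 -70.6] tipz 22.5 dturn [0.01 0.01 0.06] F [-0.1 -0.2  0. ] w -0.0011390224877269857 ext 0.014
```

Call:
{"api": "carry_out", "payload": {
  "plan": [10,-1,0,0,0,0,-1,20,-1,0,0,0,0,-1,30,-1,0,0,0,0,-1,40,-1,0,0,0,0,-1,50,-1,0,0,0,0,-1,60,-1,0,0,0,0,-1,70,-1,0,0,0,0,-1,80,-1,0,0,0,0,-1,90,-1,0,0,0,0,-1,100,-1,0,0,0,0,-1]
}}

```text
time_s: 23.75
tcp_pos: [0.4712, -0.0274, 0.0362]
tool_rot: [-2.078, -2.356, 0.0]
force: [0.0, 0.3, 0.7]
width: -0.005
```

Call:
{"api": "carry_out", "payload": {
  "plan": [10,0,0,0,0,0,-1,20,0,0,0,0,0,-1,30,0,0,0,0,0,-1,40,0,0,0,0,0,-1,47,0,0,0,0,0,-1,47,8,0,0,0,0,-1,47,16,-20,0,0,0,-1,47,24,-50,0,0,0,-1,47,24,-95,0,0,0,-1,47,24,-140,0,0,0,-1]
}}

```text
time_s: 24.75
tcp_pos: [0.4893, 0.0213, 0.1773]
tool_rot: [-2.077, -2.354, 0.002]
force: [0.3, -0.4, 0.2]
width: -0.004
```

Call:
{"api": "carry_out", "payload": {
  "plan": [40,0,-40,0,0,0,-1,80,0,-70,0,0,0,-1,125,0,-70,0,0,0,-1,170,0,-70,0,0,0,-1,215,0,-70,0,0,0,-1,260,0,-70,0,0,0,-1,305,0,-70,0,0,0,-1,320,0,-70,0,0,0,-1,320,0,-70,0,0,0,-1]
}}

```text
time_s: 25.65
tcp_pos: [0.4492, 0.3404, 0.246]
tool_rot: [-2.074, -2.359, 0.001]
force: [-0.4, 0.5, 0.2]
width: 0.001
```

```bash
python3 meas.py 8; python3 ang.py pics/t8.png
```

```text
t 25.65 frame xy [-48.7 398.1] tipz 232.0 dturn [-0.04  0.03  0.3 ] F [-0.4  0.5  0.2] w 0.0012680930327748998 ext 0.014
fl 2871 axis ang 1.452 from screw 1.482 max inward mm 8.9 (limit 12)
fr 2747 axis ang 1.474 from screw 1.509 max inward mm 8.2 (limit 12)
r 2810 axis ang 1.476 from screw 1.445 max inward mm 9.3 (limit 12)
nr 2891 axis ang 1.412 from screw 1.321 max inward mm 11.4 (limit 12)
nl 2914 axis ang 1.423 from screw 1.337 max inward mm 11.0 (limit 12)
l 3070 axis ang 1.432 from screw 1.446 max inward mm 10.6 (limit 12)
```

View pics/t8z.png

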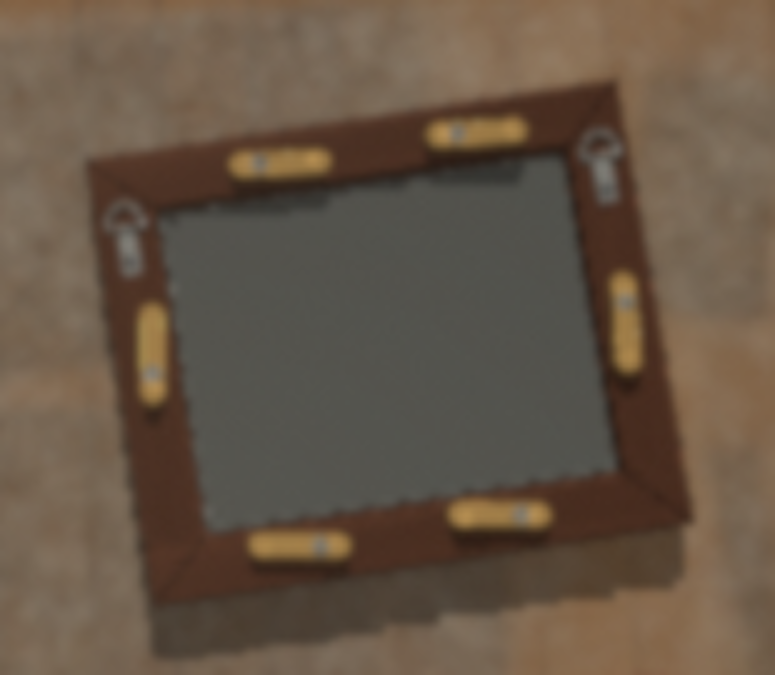

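All six bars lie wholly on the wood, with axis angles of 1.41–1.48 rad against the 1.32 needed. In the picture the inner edges are about 3 mm outside the opening. One last check of the whole scene and the frame pose before handing in.

```bash
python3 - <<'E'
from h import *
a=cv2.imread('pics/top0.png');b=cv2.imread('pics/t8.png')
d=cv2.absdiff(a,b).max(2)
print('tools diff pliers',d[235:270,325:405].max(),'frame outer left/right/top/bottom',d[140:230,240:246].max(),d[120:215,360:368].max(),'board',d[155:195,275:330].max())
g=lambda i:np.float32(cv2.cvtColor(i,cv2.COLOR_BGR2GRAY))
for n,(x0,y0,x1,y1) in {'frame TL':(236,125,266,160),'frame BR':(340,185,375,225),'frame BL':(245,195,275,235)}.items():
    print(n,cv2.phaseCorrelate(g(a)[y0:y1,x0:x1],g(b)[y0:y1,x0:x1]))
E
```

```text
tools diff pliers 13 frame outer left/right/top/bottom 2 2 board 44
frame TL ((0.0795340597870755, -0.05264347850735618), 1.0101118544737497)
frame BR ((-0.02733343502387342, -0.10320599905858074), 1.0089663488997354)
frame BL ((-0.12119955622143763, -0.01247227352294189), 1.06696626663208)
```

View pics/t8.png

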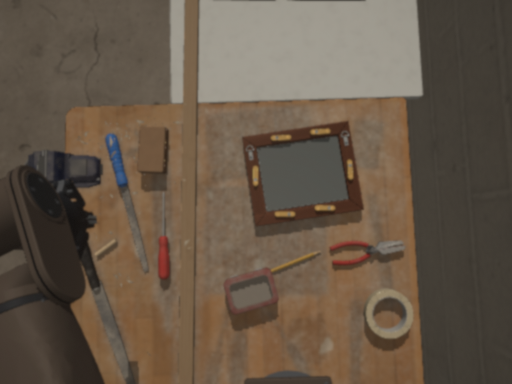

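The frame at about (303,173), the pliers, screwdriver and sanding block all sit where they started. The frame's shift is under 0.15 px (about 0.3 mm). The arm is clear of everything, so I'm handing in.

```bash
python3 -c "
from rig import ctrl
print(ctrl.close_job())"
```

```text
the job is handed in; nothing more can be done
None
```

All six turn buttons are swung aside and clear of the board, and the job was handed in after about 26 s of the 56 s allowed.

I ran the closed fingertip along the inner edges about 7 mm above the board. The first lap was well inside the opening. The second was closer to the rails, and I repeated the two long rails 5 mm further out, because the overhead picture showed those four buttons at only about 1.29 rad.

- **Buttons:** In the last overhead picture the bars' axes read 1.41–1.48 rad (1.32 needed), and every bar lies on the wood.
- **A check that disagreed:** Angles taken from the bar's middle relative to the screw read lower for the two near buttons, 1.32 and 1.34 rad. I put that down to about 1 mm of offset in my frame pose. The axis angles don't depend on that offset, and in the picture the near-left and left bars, the two I checked this way, are about 3 mm outside the opening's edge.
- **Everything else:** The frame moved less than about 0.3 mm. The pliers, screwdriver and sanding block look unmoved. The forces I read between moves stayed under 2 N.

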